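Move the enamel jars to the new rack in reverse order

TASK

Move the four enamel jars from the wooden rack with the colour tiles into the empty grey tray, one jar standing upright in each compartment, in reverse order: the jar that stood leftmost on the old rack goes into the rightmost compartment, and so on (the tiles left behind show where each jar stood). Do not tip a jar over, and leave the pot of brushes standing where it is.

Things in the scene. Friction and masses are not known exactly. Their poses are not given: they have to be found in the camera images.
- jar_red: loose closed jar of red enamel: upright straight cylinder, 42 mm diameter, 65 mm tall, white with a red label band and a white lid of the same diameter with a red disc 30 mm wide on top, 0.08 to 0.17 kg. Origin at the centre of its underside, z up. May be gripped across its diameter at any height. At the start it stands on its own colour's tile.
- jar_yellow: loose closed jar of yellow enamel: upright straight cylinder, 42 mm diameter, 65 mm tall, white with a yellow label band and a white lid of the same diameter with a yellow disc 30 mm wide on top, 0.08 to 0.17 kg. Origin at the centre of its underside, z up. May be gripped across its diameter at any height. At the start it stands on its own colour's tile.
- jar_green: loose closed jar of green enamel: upright straight cylinder, 42 mm diameter, 65 mm tall, white with a green label band and a white lid of the same diameter with a green disc 30 mm wide on top, 0.08 to 0.17 kg. Origin at the centre of its underside, z up. May be gripped across its diameter at any height. At the start it stands on its own colour's tile.
- jar_blue: loose closed jar of blue enamel: upright straight cylinder, 42 mm diameter, 65 mm tall, white with a blue label band and a white lid of the same diameter with a blue disc 30 mm wide on top, 0.08 to 0.17 kg. Origin at the centre of its underside, z up. May be gripped across its diameter at any height. At the start it stands on its own colour's tile.
- tile_red: red sample tile fixed on the old rack, 84 (x) by 66 (y) by 4 mm; origin: centre of its underside, 12 mm above the table. Its jar starts on it (16 mm above the table, about 8 mm to -x of its centre). Tiles lie in a row along y, 75 mm apart, +y roughly to the robot's left, yaw within 0.15 rad. Old rack: fixed plank 100 by 308 by 12 mm, end cheeks 22 mm high.
- tile_yellow: yellow sample tile fixed on the old rack, 84 (x) by 66 (y) by 4 mm; origin: centre of its underside, 12 mm above the table. Its jar starts on it (16 mm above the table, about 8 mm to -x of its centre). Tiles lie in a row along y, 75 mm apart, +y roughly to the robot's left, yaw within 0.15 rad. Old rack: fixed plank 100 by 308 by 12 mm, end cheeks 22 mm high.
- tile_green: green sample tile fixed on the old rack, 84 (x) by 66 (y) by 4 mm; origin: centre of its underside, 12 mm above the table. Its jar starts on it (16 mm above the table, about 8 mm to -x of its centre). Tiles lie in a row along y, 75 mm apart, +y roughly to the robot's left, yaw within 0.15 rad. Old rack: fixed plank 100 by 308 by 12 mm, end cheeks 22 mm high.
- tile_blue: blue sample tile fixed on the old rack, 84 (x) by 66 (y) by 4 mm; origin: centre of its underside, 12 mm above the table. Its jar starts on it (16 mm above the table, about 8 mm to -x of its centre). Tiles lie in a row along y, 75 mm apart, +y roughly to the robot's left, yaw within 0.15 rad. Old rack: fixed plank 100 by 308 by 12 mm, end cheeks 22 mm high.
- new_rack: fixed empty grey tray, black walls, 79 (x) by 304 (y) mm; four compartments, each 71 by 71 mm inside, centres at x = 0, y = +112.5, +37.5, -37.5, -112.5 mm in its frame. Floor 4 mm above the table, walls 4 mm thick, tops at 14 mm. Origin: centre of its underside, on the table; +y roughly to the robot's left, yaw within 0.15 rad. Nearer to the robot than the old rack or farther.
- brush_pot: bystander: white ceramic pot, 76 mm diameter and 90 mm high with three brushes up to 185 mm high, loose, standing left of the racks; origin at the centre of its underside.
Not all that is in view belongs to the job. Leave any orange look-alike of the jar_red alone.

How it is judged:
By the outcome, as a careful person would: the job done as asked, in the order asked, and still so for the second after the job is handed in, with the robot touching nothing.
It also fails if it takes over 99 s, if anything falls off the work surface, if the arm or the gripper's body presses on something with over 40 N, if the wrist force passes 120 N, or if a joint passes its speed limit or range.

ROBOT

A 6-joint arm with a two-finger parallel gripper is mounted at the origin on the work surface. World frame = base frame: x ahead of the robot, y to its left, z up, the work surface at z = 0. Lengths are in m, angles in rad, forces in N, time in s.
With the tool pointing down it reaches from about 0.35 to 0.975 m from the base axis. Payload 4.9 kg.
Tool frame: the origin (TCP) lies midway between the tips of the shut fingers; the grasp point (between the pads) lies 19 mm behind it (manip.pinch_z is the distance from the TCP to the grasp point, in m); z points along the fingers, y is the direction in which the jaws open and shut (so a half turn about z gives the same grasp; the last joint's range is limited). The gripper opens to 85 mm and grips with 20 to 120 N. Pads are 22 mm wide; open, the fingers measure 114 mm over their backs; the gripper's body (76 mm by 85 mm) begins 54 mm behind the grasp point. The pads swing forward as they close: fully open they stand 13 mm farther back than shut.
Start: joints at [1.195, 0.053, 1.613, -0, 1.476, -0.119], TCP at [0.159, 0.604, 0.231] pointing down, gripper open.
Joint ranges: [-3.01, 3.01], [-1.01, 2.22], [0.06, 2.58], [-1.02, 4.17], [0.09, 2.62], [-3.14, 3.14]. Speed limits (rad/s): [2.57, 2.57, 3.14, 3.14, 3.14, 3.14].

INTERFACE

Orientations are given as a unit quaternion [w, x, y, z].
In Python, from plant import manip gives the robot as it stands.
- The arm moves only by the tool drive_tool, never from a script. Its argument "commands" is text: rows parted by semicolons, each of 5 numbers parted by spaces: the finger opening in mm, from 0 to 85.4, then the shift along the tool's x, y, z in units of 30 mm (1.0 is 30 mm), then the turn about the tool's z in degrees. A call has exactly 8 rows; each row shifts and turns the commanded pose from where the row before left it, along the tool's axes as they then stand; what a row does not reach is not made up. A row lasts 1/8 s, in which the tool goes at most 62.5 mm and 10.7 degrees, less where a joint would pass 70% of its speed; a pose out of reach is approached as far as the arm can. A call is refused whole if a number of a shift passes 1 or a number of a turn 10.7, either way. A call with a gripper value outside its range is refused whole. The fingers move at their own pace and stop on an object; the grip force is fixed at half the most. Time passes only in rows, so rows that do not move let the fingers close, or fill a call up. It gives the time, the measured TCP pose, the force and the opening at its end, in the units of the state.
- manip.state(): the state, without advancing time (a new reading comes with each control period).
- manip.grab_frame(name): name is "scene" or "top"; returns the picture (420x560x3 uint8, red, green, blue); there is no depth.
- manip.camera_params(name): a dict with "fx", "fy", "cx", "cy" (pixels), "distortion" ([k1, k2, p1, p2, k3] as OpenCV has them; the pictures are not rectified), "xyz" and "orientation" of the camera in the world. Camera axes: x right, y down, z forward; pixel columns grow to the right and rows downward; lengths in m; the calibration is good to about 2 mm. A picture is of the moment at which its call begins. camera_params takes no time and is no camera call.
- manip.job_done(): hands the job in, once; it reports no verdict.
The state is a dict: "time": time; "joint_pos": joint angles; "joint_vel": joint speeds; "joint_efforts": joint torques, N m; "tool_pos": TCP position; "tool_rot": TCP orientation; "contact_force": force on the tool from outside, world axes, zero at the start; "ft_torque": the same for the moment, N m; "gripper_width": opening from 0.0 (shut) to 1.0 (fully open).
Only numpy, scipy, OpenCV 4.12 (cv2) and the standard library are available. Lean on these libraries where they do the work, as an engineer would, in place of code of your own. Each camera call takes 0.05 s, during which the arm holds its last target. There are 200 camera calls.

## Working session

There is one attempt and no reset: what is moved stays moved. The work goes in short steps, Python scripts to look and compute and a tool call to move; the robot and the scene stay as the last step left them, time stands still between calls to the robot, and variables do not carry over. Pictures are saved under pics/ and viewed, about 12 in all and at most 16, crops included, and the job is handed in when it is done.

Besides the shell and the picture viewer there is one more tool, called after "Request:" by a JSON object that holds its "name" and its "arguments". drive_tool: Moves the arm, as the interface text tells. Its arguments: {"type":"object","properties":{"commands":{"type":"string"}},"required":["commands"]}

```bash
mkdir -p pics; ls
python3 - <<'E'
from plant import manip
import cv2
for n in("scene","top"):
    f=manip.grab_frame(n); cv2.imwrite(f"pics/{n}0.png",f[:,:,::-1]); print(n,manip.camera_params(n))
print(manip.state(),manip.pinch_z)
E
```

```text
pics
scene {'fx': 409.63689409404515, 'fy': 409.63689409404515, 'cx': 280.1090032513486, 'cy': 212.884402560253, 'distortion': array([-0.11581663,  0.        ,  0.        ,  0.        ,  0.        ]), 'xyz': array([1.02834075, 0.40315029, 0.70639604]), 'orientation': array([-0.18340052,  0.46992803,  0.80912355, -0.30141496])}
top {'fx': 508.55592181143754, 'fy': 508.55592181143754, 'cx': 276.91727043060655, 'cy': 210.93068312449986, 'distortion': array([-0.00446549,  0.        ,  0.        ,  0.        ,  0.        ]), 'xyz': array([0.37339851, 0.10154465, 1.0767832 ]), 'orientation': array([-0.04016786,  0.7154077 , -0.69603463,  0.04597993])}
{'time': 0.1, 'joint_pos': array([ 1.19497193e+00,  5.32984639e-02,  1.61413207e+00, -3.81196476e-07,
        1.47602773e+00, -1.19004386e-01]), 'joint_vel': array([ 8.77320838e-06, -1.36806901e-03, -2.65370700e-03,  9.54857367e-04,
       -1.08177254e-03,  3.15308373e-04]), 'joint_efforts': array([-1.23297345e-04, -3.94901383e+01, -3.71365607e+01, -1.62516071e-04,
        3.88324013e-03, -5.82368202e-06]), 'tool_pos': array([0.15854898, 0.60397584, 0.23019595]), 'tool_rot': array([-2.28258511e-04,  1.28057330e-01,  9.91766328e-01, -9.04448341e-04]), 'contact_force': array([ 0.1940623 ,  0.05139967, -0.649871  ]), 'ft_torque': array([-0.04285529, -0.05784348, -0.04462419]), 'gripper_width': 0.9963527510981939} 0.0187
```

View pics/top0.png

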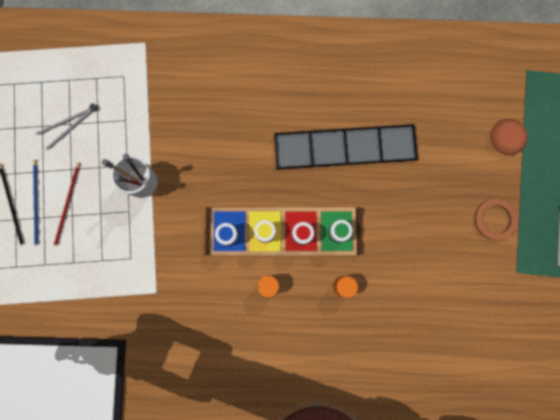

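View pics/scene0.png

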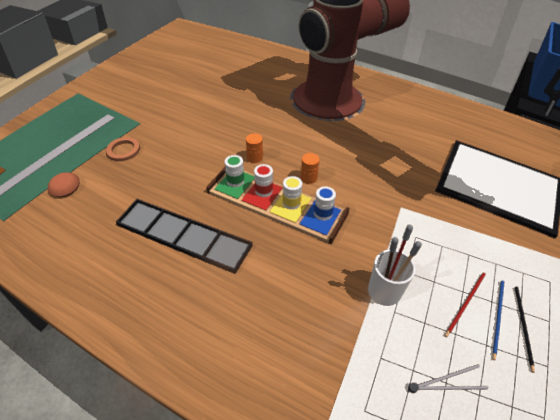

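```bash
cat > h.py <<'E'
import numpy as np, cv2
from scipy.spatial.transform import Rotation as R
from plant import manip
def ray(n,uv,z):
    c=manip.camera_params(n); K=np.array([[c['fx'],0,c['cx']],[0,c['fy'],c['cy']],[0,0,1.]])
    p=cv2.undistortPoints(np.array(uv,float).reshape(-1,1,2),K,c['distortion'])[:,0]
    d=R.from_quat(np.roll(c['orientation'],-1)).apply(np.c_[p,np.ones(len(p))])
    return c['xyz']+d*((np.asarray(z)-c['xyz'][2])/d[:,2])[:,None]
def blobs(m,lo,hi):
    k,l,s,c=cv2.connectedComponentsWithStats(m.astype(np.uint8),connectivity=4)
    return [(c[i],s[i]) for i in range(1,k) if lo<s[i,4]<hi]
def rings(img,x0,x1,y0,y1):
    "holes of the white lid rings -> disc centres"
    hsv=cv2.cvtColor(img,cv2.COLOR_RGB2HSV)[y0:y1,x0:x1]
    w=((hsv[...,1]<70)&(hsv[...,2]>140)).astype(np.uint8)
    cs,hi=cv2.findContours(w,cv2.RETR_CCOMP,cv2.CHAIN_APPROX_NONE); out=[]
    for c in cs:
        if 20<cv2.contourArea(c):
            (u,v),r=cv2.minEnclosingCircle(c)
            if r<25: out.append((u+x0,v+y0,r,*img[int(v+y0+.5),int(u+x0+.5)]))
    return out
def tocmd(p):
    s=manip.state(); q=R.from_quat(np.roll(s['tool_rot'],-1))
    return q.inv().apply(np.asarray(p)-s['tool_pos'])/.03
E
python3 - <<'E'
from h import *
t=cv2.imread('pics/top0.png')[:,:,::-1].copy()
for r in rings(t,200,370,200,262): print('ring',np.round(r,1),ray('top',[r[:2]],[.081])[0].round(4))
h=cv2.cvtColor(t,cv2.COLOR_RGB2HSV)
g=np.zeros(h.shape[:2],bool); g[110:180,260:430]=True
for c,s in blobs(g&(h[...,2]>60)&(h[...,1]<90),500,2000): print('cell',c.round(1),s,ray('top',[c],[.004])[0].round(4))
hue=h[...,0].astype(int)
for c,s in blobs((hue>5)&(hue<14)&(h[...,1]>230)&(h[...,2]>200),100,900): print('orange',c.round(1),s,ray('top',[c],[.065])[0].round(4))
print('pot',ray('top',[(134,177)],[.09]))
s=manip.state();print(R.from_quat(np.roll(s['tool_rot'],-1)).as_matrix().round(3))
sc=cv2.imread('pics/scene0.png')[:,:,::-1].copy()
for r in rings(sc,215,345,145,215): print('sring',np.round(r,1),ray('scene',[r[:2]],[.081])[0].round(4))
# rack outline
pts=[(210,255),(357,255),(357,207),(210,207)]
print(ray('top',pts,[.02]*4).round(3))
E
```

```text
ring [224.  232.5  12.3  32.   82.  166. ] [0.45   0.1976 0.081 ]
ring [225.4 233.3   8.1  38.   86.  171. ] [0.4485 0.1947 0.081 ]
ring [302.6 232.4  11.2 185.   42.   40. ] [0.4545 0.0434 0.081 ]
ring [302.8 232.2   8.3 185.   42.   40. ] [0.4548 0.043  0.081 ]
ring [264.5 230.7  10.9 222.  208.   64. ] [0.4557 0.1183 0.081 ]
ring [264.3 230.1   8.3 222.  207.   64. ] [0.4568 0.1188 0.081 ]
ring [340.9 230.1  11.1  50.  137.   76. ] [ 0.4611 -0.0318  0.081 ]
ring [341.4 229.9   7.7  50.  137.   76. ] [ 0.4615 -0.0327  0.081 ]
cell [397.  143.2] [ 380  127   35   34 1033] [ 0.66   -0.1617  0.004 ]
cell [362.6 145.3] [ 346  129   35   34 1037] [ 0.6531 -0.0869  0.004 ]
cell [328.2 147.5] [ 311  131   35   34 1040] [ 0.646  -0.0125  0.004 ]
cell [293.4 149.9] [ 276  133   35   34 1052] [0.6386 0.0625 0.004 ]
pot [[0.55370309 0.3777641  0.09      ]]
[[-0.967  0.254 -0.001]
 [ 0.254  0.967 -0.002]
 [ 0.    -0.002 -1.   ]]
sring [325.5 196.5  11.3  78.  105.  183. ] [0.457  0.2009 0.081 ]
sring [325.5 193.    7.6  45.   92.  181. ] [0.4476 0.1965 0.081 ]
sring [292.2 186.5  11.1 241.  229.  165. ] [0.4662 0.1259 0.081 ]
sring [292.1 182.    7.2 243.  226.   90. ] [0.4541 0.1191 0.081 ]
sring [263.2 174.2  11.  211.  112.  109. ] [0.4647 0.0521 0.081 ]
sring [263.  170.    7.1 204.   51.   47. ] [0.4531 0.0445 0.081 ]
sring [233.9 164.6  10.6 212.  222.  210. ] [ 0.4708 -0.0219  0.081 ]
sring [233.4 160.5   6.6  65.  153.   89. ] [ 0.4596 -0.0307  0.081 ]
[[ 0.407  0.231  0.02 ]
 [ 0.416 -0.074  0.02 ]
 [ 0.516 -0.073  0.02 ]
 [ 0.507  0.235  0.02 ]]
```

Request:
{"name": "drive_tool", "arguments": {"commands": "85 0 0 0 10;85 0 0 0 10;85 0 0 0 10;85 0 0 0 10;85 0 0 0 10;85 0 0 0 10.5;85 0 0 0 10.5;85 -1 0 0 0"}}

```text
time: 1.1
tool_pos: [0.1608, 0.5747, 0.2304]
tool_rot: [0.0, 0.68, 0.733, -0.001]
contact_force: [0.7, 0.7, 0.9]
gripper_width: 0.994
```

Request:
{"name": "drive_tool", "arguments": {"commands": "85 -1 0.6 0 0;85 -1 0.6 0 0;85 -1 0.6 0 0;85 -1 0.6 0 0;85 -1 0.6 0 0;85 -1 0.6 0 0;85 -1 0.6 0 0;85 -1 0.6 0 0"}}

```text
time: 2.1
tool_pos: [0.3228, 0.3449, 0.2308]
tool_rot: [-0.0, 0.68, 0.733, -0.0]
contact_force: [0.2, -0.2, -0.2]
gripper_width: 0.995
```

```bash
cat > go.py <<'E'
import sys
from h import *
s=manip.state(); print('t',s['time'].__round__(2),'pos',s['tool_pos'].round(4),'w',round(s['gripper_width'],3),'q',s['joint_pos'].round(2))
print('axes',R.from_quat(np.roll(s['tool_rot'],-1)).as_matrix().T.round(3).tolist())
print('units',tocmd([float(a) for a in sys.argv[1:4]]).round(2))
E
python3 go.py .448 .1956 .14
```

```text
t 2.1 pos [0.3228 0.3449 0.2308] w 0.995 q [ 0.66 -0.33  1.96 -0.    1.51  0.59]
axes [[-0.075, 0.997, -0.0], [0.997, 0.075, -0.001], [-0.0, -0.0, -1.0]]
units [-5.27  3.79  3.03]
```

Request:
{"name": "drive_tool", "arguments": {"commands": "85 -0.88 0.63 0 0;85 -0.88 0.63 0 0;85 -0.88 0.63 0 0;85 -0.88 0.63 0 0;85 -0.88 0.63 0 0;85 -0.88 0.63 0 0;85 0 0 1 0;85 0 0 1 0"}}

```text
time: 3.1
tool_pos: [0.4477, 0.1961, 0.1705]
tool_rot: [0.0, 0.681, 0.733, 0.0]
contact_force: [0.2, 0.8, -0.2]
gripper_width: 1.0
```

```bash
python3 go.py .448 .1956 .042
python3 - <<'E'
from h import *
cv2.imwrite('pics/s1.png',cv2.resize(manip.grab_frame('scene')[60:270,160:440,::-1],None,fx=2.5,fy=2.5))
E
```

```text
t 3.1 pos [0.4477 0.1961 0.1705] w 1.0 q [ 0.26 -0.24  1.99  0.    1.39  0.19]
axes [[-0.074, 0.997, 0.0], [0.997, 0.074, 0.0], [0.0, 0.0, -1.0]]
units [-0.02  0.01  4.28]
```

View pics/s1.png

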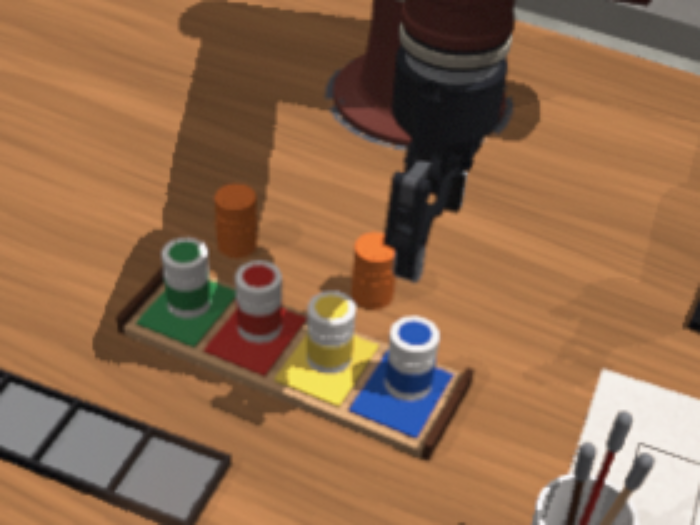

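The open gripper is above the blue jar (crop 413,340), with the orange look-alikes (237,220 and 375,270) clear. Descend and grip.

Request:
{"name": "drive_tool", "arguments": {"commands": "85 0 0 1 0;85 0 0 1 0;85 0 0 1 0;85 0 0 0.8 0;85 0 0 0.48 0;85 0 0 0 0;30 0 0 0 0;30 0 0 0 0"}}

```text
time: 4.15
tool_pos: [0.4484, 0.1968, 0.0442]
tool_rot: [0.001, 0.68, 0.733, 0.001]
contact_force: [0.0, -0.2, 0.0]
gripper_width: 0.599
```

Request:
{"name": "drive_tool", "arguments": {"commands": "30 0 0 0 0;30 0 0 0 0;30 0 0 0 0;30 0 0 0 0;30 0 0 0 0;30 0 0 -0.5 0;30 0 0 -1 0;30 0 0 -1 0"}}

```text
time: 5.15
tool_pos: [0.4467, 0.1963, 0.1185]
tool_rot: [-0.0, 0.68, 0.733, -0.001]
contact_force: [0.1, 0.2, -1.2]
gripper_width: 0.478
```

```bash
python3 go.py .660 -.1617 .14
```

```text
t 5.15 pos [0.4467 0.1963 0.1185] w 0.478 q [ 0.26 -0.18  2.03 -0.    1.29  0.19]
axes [[-0.075, 0.997, -0.0], [0.997, 0.075, -0.001], [-0.001, -0.0, -1.0]]
units [-12.43   6.2   -0.72]
```

Request:
{"name": "drive_tool", "arguments": {"commands": "30 0 0 -0.7 0;30 -0.9 0.44 0 0;30 -0.9 0.44 0 0;30 -0.9 0.44 0 0;30 -0.9 0.44 0 0;30 -0.9 0.44 0 0;30 -0.9 0.44 0 0;30 -0.9 0.44 0 0"}}

```text
time: 6.15
tool_pos: [0.5536, 0.0141, 0.139]
tool_rot: [-0.0, 0.68, 0.733, -0.0]
contact_force: [-0.5, 0.6, -0.1]
gripper_width: 0.473
```

Request:
{"name": "drive_tool", "arguments": {"commands": "30 -0.9 0.44 0 0;30 -0.9 0.44 0 0;30 -0.9 0.44 0 0;30 -0.9 0.44 0 0;30 -0.9 0.44 0 0;30 -0.9 0.44 0 0;30 -0.72 0.48 0 0;30 0 0 0 0"}}

```text
time: 7.15
tool_pos: [0.6609, -0.1623, 0.1389]
tool_rot: [-0.0, 0.681, 0.733, -0.0]
contact_force: [-0.4, 1.3, -0.4]
gripper_width: 0.482
```

```bash
python3 go.py .660 -.1617 .032
```

```text
t 7.15 pos [ 0.6609 -0.1623  0.1389] w 0.482 q [-0.35  0.25  1.55 -0.    1.34 -0.42]
axes [[-0.073, 0.997, 0.0], [0.997, 0.073, -0.0], [-0.001, 0.0, -1.0]]
units [ 0.02 -0.03  3.56]
```

Request:
{"name": "drive_tool", "arguments": {"commands": "30 0 0 1 0;30 0 0 1 0;30 0 0 0.8 0;30 0 0 0.5 0;30 0 0 0.2 0;30 0 0 0.06 0;30 0 0 0 0;60 0 0 0 0"}}

```text
time: 8.15
tool_pos: [0.6616, -0.1615, 0.0335]
tool_rot: [0.001, 0.68, 0.733, 0.0]
contact_force: [-1.1, -0.1, 0.1]
gripper_width: 0.676
```

Request:
{"name": "drive_tool", "arguments": {"commands": "85 0 0 0 0;85 0 0 0 0;85 0 0 0 0;85 0 0 0 0;85 0 0 -1 0;85 0 0 -1 0;85 0 0 -1 0;85 0 0 -0.6 0"}}

```text
time: 9.15
tool_pos: [0.6615, -0.1614, 0.1422]
tool_rot: [0.001, 0.68, 0.733, 0.0]
contact_force: [-0.0, 1.0, -0.4]
gripper_width: 0.995
```

```bash
python3 go.py .4555 .119 .14;python3 - <<'E'
from h import *
t=manip.grab_frame('scene')
cv2.imwrite('pics/s2.png',cv2.resize(t[60:300,80:400,::-1],None,fx=2.5,fy=2.5))
for r in rings(t,60,345,145,250): print('sring',np.round(r,1),ray('scene',[r[:2]],[.081])[0].round(4),ray('scene',[r[:2]],[.069])[0].round(4))
E
```

```text
t 9.15 pos [ 0.6615 -0.1614  0.1422] w 0.995 q [-0.35  0.24  1.55 -0.    1.34 -0.42]
axes [[-0.075, 0.997, -0.001], [0.997, 0.075, 0.002], [0.002, -0.001, -1.0]]
units [ 9.83 -6.15  0.05]
sring [133.  202.5  11.4 200.  202.  225. ] [ 0.6748 -0.1409  0.081 ] [ 0.6681 -0.1513  0.069 ]
sring [132.  198.5   7.4  54.  100.  190. ] [ 0.6673 -0.1508  0.081 ] [ 0.6603 -0.1615  0.069 ]
sring [292.  186.6  11.1 241.  229.  165. ] [0.4666 0.1257 0.081 ] [0.4559 0.1204 0.069 ]
sring [292.1 182.    7.2 243.  226.   91. ] [0.4541 0.1191 0.081 ] [0.4431 0.1137 0.069 ]
sring [263.2 174.2  11.  196.  105.  101. ] [0.4647 0.0521 0.081 ] [0.4539 0.0454 0.069 ]
sring [263.  170.    7.1 189.   47.   43. ] [0.4531 0.0445 0.081 ] [0.442  0.0376 0.069 ]
sring [234.  164.5  10.5 201.  210.  195. ] [ 0.4704 -0.0219  0.081 ] [ 0.4597 -0.0301  0.069 ]
sring [233.4 160.5   6.6  61.  142.   82. ] [ 0.4596 -0.0307  0.081 ] [ 0.4487 -0.039   0.069 ]
sring [ 65.5 148.5   6.5 129.  126.  126. ] [ 0.6256 -0.4148  0.081 ] [ 0.6179 -0.4305  0.069 ]
```

View pics/s2.png

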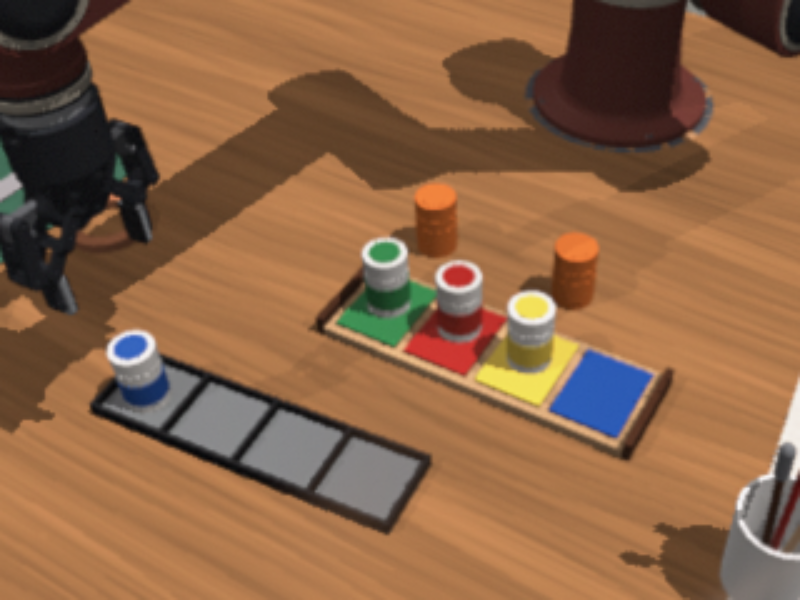

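The blue jar stands in the rightmost compartment (crop 135,370) at (0.660, -0.162), and the other jars haven't moved. Next is yellow.

Request:
{"name": "drive_tool", "arguments": {"commands": "85 0.82 -0.51 0 0;85 0.82 -0.51 0 0;85 0.82 -0.51 0 0;85 0.82 -0.51 0 0;85 0.82 -0.51 0 0;85 0.82 -0.51 0 0;85 0.82 -0.51 0 0;85 0.82 -0.51 0 0"}}

```text
time: 10.2
tool_pos: [0.5228, 0.0267, 0.1389]
tool_rot: [-0.001, 0.68, 0.733, -0.0]
contact_force: [0.6, 0.0, 0.1]
gripper_width: 0.995
```

Request:
{"name": "drive_tool", "arguments": {"commands": "85 0.82 -0.51 0 0;85 0.82 -0.51 0 0;85 0.82 -0.51 0 0;85 0.82 -0.51 0 0;85 0 0 0 0;85 0 0 0 0;85 0 0 0 0;85 0 0 0 0"}}

```text
time: 11.2
tool_pos: [0.456, 0.1189, 0.1401]
tool_rot: [-0.0, 0.681, 0.733, -0.0]
contact_force: [0.4, 0.9, -0.9]
gripper_width: 0.997
```

```bash
python3 go.py .4555 .119 .042
```

```text
t 11.2 pos [0.456  0.1189 0.1401] w 0.997 q [ 0.1  -0.25  2.05 -0.    1.34  0.02]
axes [[-0.074, 0.997, -0.0], [0.997, 0.074, -0.0], [-0.0, -0.0, -1.0]]
units [ 0.   -0.02  3.27]
```

Request:
{"name": "drive_tool", "arguments": {"commands": "85 0 0 1 0;85 0 0 1 0;85 0 0 0.8 0;85 0 0 0.47 0;85 0 0 0 0;30 0 0 0 0;30 0 0 0 0;30 0 0 0 0"}}

```text
time: 12.2
tool_pos: [0.4566, 0.1196, 0.0433]
tool_rot: [0.001, 0.68, 0.733, 0.001]
contact_force: [-0.3, -0.0, 5.3]
gripper_width: 0.475
```

Request:
{"name": "drive_tool", "arguments": {"commands": "30 0 0 0 0;30 0 0 0 0;30 0 0 0 0;30 0 0 0 0;30 0 0 -0.5 0;30 0 0 -1 0;30 0 0 -1 0;30 0 0 -0.8 0"}}

```text
time: 13.2
tool_pos: [0.4556, 0.1196, 0.1426]
tool_rot: [0.0, 0.68, 0.733, 0.0]
contact_force: [0.5, 0.8, -2.1]
gripper_width: 0.48
```

Request:
{"name": "drive_tool", "arguments": {"commands": "30 -0.92 0.75 0 0;30 -0.92 0.75 0 0;30 -0.92 0.75 0 0;30 -0.92 0.75 0 0;30 -0.92 0.75 0 0;30 -0.92 0.75 0 0;30 -0.92 0.75 0 0;30 -0.92 0.75 0 0"}}

```text
time: 14.2
tool_pos: [0.652, -0.088, 0.1411]
tool_rot: [-0.0, 0.68, 0.733, -0.0]
contact_force: [0.8, -0.7, -1.3]
gripper_width: 0.48
```

```bash
python3 go.py .6531 -.0869 .032
```

```text
t 14.2 pos [ 0.652  -0.088   0.1411] w 0.48 q [-0.25  0.2   1.61  0.    1.34 -0.32]
axes [[-0.075, 0.997, 0.0], [0.997, 0.075, -0.001], [-0.001, 0.0, -1.0]]
units [0.03 0.04 3.64]
```

Request:
{"name": "drive_tool", "arguments": {"commands": "30 0 0 1 0;30 0 0 1 0;30 0 0 0.8 0;30 0.03 0.04 0.5 0;30 0 0 0.25 0;30 0 0 0.09 0;30 0 0 0 0;60 0 0 0 0"}}

```text
time: 15.2
tool_pos: [0.6537, -0.0864, 0.0332]
tool_rot: [0.001, 0.68, 0.733, 0.001]
contact_force: [-0.4, -0.3, 0.3]
gripper_width: 0.679
```

Request:
{"name": "drive_tool", "arguments": {"commands": "85 0 0 0 0;85 0 0 0 0;85 0 0 0 0;85 0 0 0 0;85 0 0 -1 0;85 0 0 -1 0;85 0 0 -1 0;85 0 0 -0.6 0"}}

```text
time: 16.2
tool_pos: [0.6535, -0.0864, 0.1419]
tool_rot: [0.001, 0.68, 0.733, 0.001]
contact_force: [-0.1, 0.3, -0.4]
gripper_width: 0.992
```

Request:
{"name": "drive_tool", "arguments": {"commands": "85 0.6 -0.79 0 0;85 0.6 -0.79 0 0;85 0.6 -0.79 0 0;85 0.6 -0.79 0 0;85 0.6 -0.79 0 0;85 0.6 -0.79 0 0;85 0.6 -0.79 0 0;85 0.6 -0.79 0 0"}}

```text
time: 17.2
tool_pos: [0.4517, 0.0437, 0.1393]
tool_rot: [-0.0, 0.68, 0.733, -0.0]
contact_force: [0.4, -0.1, 0.1]
gripper_width: 0.996
```

```bash
python3 go.py .454 .0437 .042;python3 - <<'E'
from h import *
t=manip.grab_frame('scene')
for r in rings(t,60,345,145,250): 
  if r[2]<9: print('sring',np.round(r,1),ray('scene',[r[:2]],[.081])[0].round(4),ray('scene',[r[:2]],[.069])[0].round(4))
E
```

```text
t 17.2 pos [0.4517 0.0437 0.1393] w 0.996 q [-0.07 -0.3   2.09  0.    1.35 -0.14]
axes [[-0.075, 0.997, 0.0], [0.997, 0.075, -0.001], [-0.001, 0.0, -1.0]]
units [-0.01  0.08  3.24]
sring [160.5 208.5   7.9 243.  232.   97. ] [ 0.6585 -0.0788  0.081 ] [ 0.6514 -0.0881  0.069 ]
sring [132.  198.5   7.4  55.  102.  191. ] [ 0.6673 -0.1508  0.081 ] [ 0.6603 -0.1615  0.069 ]
sring [263.  170.    7.1 204.   50.   46. ] [0.4531 0.0445 0.081 ] [0.442  0.0376 0.069 ]
sring [237.5 165.    8.4 145.  141.  138. ] [ 0.4678 -0.0141  0.081 ] [ 0.4571 -0.0221  0.069 ]
sring [ 65.5 148.5   6.5 127.  125.  125. ] [ 0.6256 -0.4148  0.081 ] [ 0.6179 -0.4305  0.069 ]
```

Request:
{"name": "drive_tool", "arguments": {"commands": "85 0 0.08 1 0;85 0 0 1 0;85 0 0 0.8 0;85 0 0 0.44 0;85 0 0 0 0;30 0 0 0 0;30 0 0 0 0;30 0 0 0 0"}}

```text
time: 18.25
tool_pos: [0.4564, 0.0433, 0.0439]
tool_rot: [0.001, 0.68, 0.733, 0.001]
contact_force: [-0.4, -0.9, -0.2]
gripper_width: 0.476
```

Request:
{"name": "drive_tool", "arguments": {"commands": "30 0 0 0 0;30 0 0 0 0;30 0 0 0 0;30 0 0 0 0;30 0 0 -0.5 0;30 0 0 -1 0;30 0 0 -1 0;30 0 0 -0.8 0"}}

```text
time: 19.25
tool_pos: [0.4553, 0.0434, 0.1433]
tool_rot: [0.0, 0.68, 0.733, 0.0]
contact_force: [0.1, -0.8, -1.7]
gripper_width: 0.48
```

Request:
{"name": "drive_tool", "arguments": {"commands": "30 -0.29 0.78 0 0;30 -0.29 0.78 0 0;30 -0.29 0.78 0 0;30 -0.29 0.78 0 0;30 -0.29 0.78 0 0;30 -0.29 0.78 0 0;30 -0.29 0.78 0 0;30 -0.29 0.78 0 0"}}

```text
time: 20.25
tool_pos: [0.6476, -0.0122, 0.1417]
tool_rot: [-0.0, 0.68, 0.733, -0.0]
contact_force: [-0.2, 0.7, -1.7]
gripper_width: 0.478
```

```bash
python3 go.py .646 -.0125 .032
```

```text
t 20.25 pos [ 0.6476 -0.0122  0.1417] w 0.478 q [-0.13  0.17  1.64  0.    1.33 -0.21]
axes [[-0.075, 0.997, 0.0], [0.997, 0.075, -0.001], [-0.001, 0.0, -1.0]]
units [-0.01 -0.05  3.66]
```

Request:
{"name": "drive_tool", "arguments": {"commands": "30 0 0 1 0;30 0 0 1 0;30 0 0 0.8 0;30 0 -0.05 0.5 0;30 0 0 0.25 0;30 0 0 0.09 0;30 0 0 0 0;60 0 0 0 0"}}

```text
time: 21.25
tool_pos: [0.6465, -0.0122, 0.0336]
tool_rot: [0.001, 0.68, 0.733, 0.001]
contact_force: [-0.1, -0.2, -0.9]
gripper_width: 0.675
```

Request:
{"name": "drive_tool", "arguments": {"commands": "85 0 0 0 0;85 0 0 0 0;85 0 0 0 0;85 0 0 0 0;85 0 0 -1 0;85 0 0 -1 0;85 0 0 -1 0;85 0 0 -0.6 0"}}

```text
time: 22.25
tool_pos: [0.6464, -0.0122, 0.1424]
tool_rot: [0.001, 0.68, 0.733, 0.001]
contact_force: [1.3, -0.4, 0.3]
gripper_width: 0.997
```

Request:
{"name": "drive_tool", "arguments": {"commands": "85 -0.02 -0.78 0 0;85 -0.02 -0.78 0 0;85 -0.02 -0.78 0 0;85 -0.02 -0.78 0 0;85 -0.02 -0.78 0 0;85 -0.02 -0.78 0 0;85 -0.02 -0.78 0 0;85 -0.02 -0.78 0 0"}}

```text
time: 23.25
tool_pos: [0.4582, -0.0309, 0.1399]
tool_rot: [-0.0, 0.68, 0.733, -0.0]
contact_force: [-0.8, -0.4, -0.4]
gripper_width: 0.991
```

```bash
python3 go.py .4605 -.0317 .042;python3 - <<'E'
from h import *
t=manip.grab_frame('scene')
for r in rings(t,60,345,145,250): 
  if r[2]<9: print('sring',np.round(r,1),ray('scene',[r[:2]],[.081])[0].round(4),ray('scene',[r[:2]],[.069])[0].round(4))
E
```

```text
t 23.25 pos [ 0.4582 -0.0309  0.1399] w 0.991 q [-0.23 -0.29  2.08 -0.    1.35 -0.3 ]
axes [[-0.075, 0.997, 0.0], [0.997, 0.075, -0.001], [-0.001, 0.0, -1.0]]
units [-0.03  0.08  3.26]
sring [191.5 220.5   7.9 213.   56.   53. ] [ 0.652  -0.0031  0.081 ] [ 0.6448 -0.0109  0.069 ]
sring [160.5 208.5   7.9 243.  232.   98. ] [ 0.6585 -0.0788  0.081 ] [ 0.6514 -0.0881  0.069 ]
sring [132.  198.5   7.4  55.  101.  191. ] [ 0.6673 -0.1508  0.081 ] [ 0.6603 -0.1615  0.069 ]
sring [233.4 160.5   6.6  66.  154.   90. ] [ 0.4596 -0.0307  0.081 ] [ 0.4487 -0.039   0.069 ]
sring [ 65.5 148.5   6.5 128.  126.  126. ] [ 0.6256 -0.4148  0.081 ] [ 0.6179 -0.4305  0.069 ]
```

Request:
{"name": "drive_tool", "arguments": {"commands": "85 -0.02 0.07 1 0;85 0 0 1 0;85 0 0 0.8 0;85 0 0 0.46 0;85 0 0 0 0;30 0 0 0 0;30 0 0 0 0;30 0 0 0 0"}}

```text
time: 24.3
tool_pos: [0.4626, -0.0316, 0.044]
tool_rot: [0.001, 0.68, 0.733, 0.001]
contact_force: [0.8, -0.3, -0.8]
gripper_width: 0.479
```

Request:
{"name": "drive_tool", "arguments": {"commands": "30 0 0 0 0;30 0 0 0 0;30 0 0 0 0;30 0 0 0 0;30 0 0 -0.5 0;30 0 0 -1 0;30 0 0 -1 0;30 0 0 -0.8 0"}}

```text
time: 25.3
tool_pos: [0.4615, -0.0313, 0.1432]
tool_rot: [0.0, 0.68, 0.733, 0.0]
contact_force: [-0.0, -0.1, -0.9]
gripper_width: 0.482
```

Request:
{"name": "drive_tool", "arguments": {"commands": "30 0.34 0.77 0 0;30 0.34 0.77 0 0;30 0.34 0.77 0 0;30 0.34 0.77 0 0;30 0.34 0.77 0 0;30 0.34 0.77 0 0;30 0.34 0.77 0 0;30 0.34 0.77 0 0"}}

```text
time: 26.3
tool_pos: [0.64, 0.0643, 0.1417]
tool_rot: [-0.0, 0.68, 0.733, -0.0]
contact_force: [-0.5, -0.2, -0.8]
gripper_width: 0.477
```

```bash
python3 go.py .6386 .0625 .032
```

```text
t 26.3 pos [0.64   0.0643 0.1417] w 0.477 q [-0.02  0.16  1.65 -0.    1.33 -0.09]
axes [[-0.075, 0.997, 0.0], [0.997, 0.075, -0.001], [-0.001, -0.0, -1.0]]
units [-0.06 -0.05  3.66]
```

Place green, rise high, back off toward the base for a clear top view.

Request:
{"name": "drive_tool", "arguments": {"commands": "30 0 0 1 0;30 0 0 1 0;30 0 0 0.8 0;30 -0.06 -0.05 0.5 0;30 0 0 0.25 0;30 0 0 0.09 0;30 0 0 0 0;60 0 0 0 0"}}

```text
time: 27.3
tool_pos: [0.6392, 0.0619, 0.0336]
tool_rot: [0.001, 0.68, 0.733, 0.001]
contact_force: [-0.5, -1.0, 0.3]
gripper_width: 0.672
```

Request:
{"name": "drive_tool", "arguments": {"commands": "85 0 0 0 0;85 0 0 0 0;85 0 0 0 0;85 0 0 0 0;85 0 0 -1 0;85 0 0 -1 0;85 0 0 -1 0;85 0 0 -1 0"}}

```text
time: 28.3
tool_pos: [0.6382, 0.0619, 0.1533]
tool_rot: [-0.0, 0.68, 0.733, -0.0]
contact_force: [0.4, -0.7, 0.4]
gripper_width: 0.997
```

Request:
{"name": "drive_tool", "arguments": {"commands": "85 -0.4 -1 -0.5 0;85 -0.4 -1 -0.5 0;85 -0.4 -1 0 0;85 -0.4 -1 0 0;85 -0.4 -1 0 0;85 -0.4 -1 0 0;85 -0.4 -0.5 0 0;85 0 0 0 0"}}

```text
time: 29.3
tool_pos: [0.45, -0.0371, 0.1826]
tool_rot: [0.0, 0.681, 0.732, 0.0]
contact_force: [0.1, -0.4, -0.0]
gripper_width: 0.997
```

Run:
```python
from h import *
t=manip.grab_frame('scene'); u=manip.grab_frame('top')
cv2.imwrite('pics/s3.png',t[:,:,::-1]);cv2.imwrite('pics/t3.png',u[:,:,::-1])
for n,f,b in(('scene',t,(60,345,145,260)),('top',u,(260,430,100,185))):
 for r in rings(f,*b):
  if r[2]<9: print(n,np.round(r,1),ray(n,[r[:2]],[.069])[0].round(4))
print(manip.state()['contact_force'],manip.state()['time'])
```

```text
scene [222.6 232.    7.7  76.  156.   92. ] [0.6376 0.0613 0.069 ]
scene [191.5 220.5   7.9 212.   56.   52. ] [ 0.6448 -0.0109  0.069 ]
scene [160.5 208.5   7.9 243.  233.   98. ] [ 0.6514 -0.0881  0.069 ]
scene [132.  198.5   7.4  55.  102.  191. ] [ 0.6603 -0.1615  0.069 ]
scene [ 65.5 148.5   6.5 129.  126.  126. ] [ 0.6179 -0.4305  0.069 ]
top [295.4 141.9   7.4  53.  148.   80. ] [0.6393 0.0613 0.069 ]
top [331.5 139.5   7.9 198.   39.   34. ] [ 0.6464 -0.0121  0.069 ]
top [368.7 137.    7.9 236.  224.   68. ] [ 0.6538 -0.0878  0.069 ]
top [405.5 134.1   7.8  35.   87.  181. ] [ 0.6623 -0.1631  0.069 ]
[ 0.52026644 -0.15237564  1.09962996] 29.4
```

View pics/s3.png

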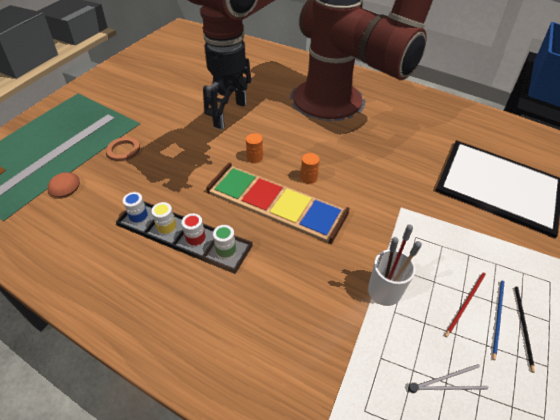

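View pics/t3.png

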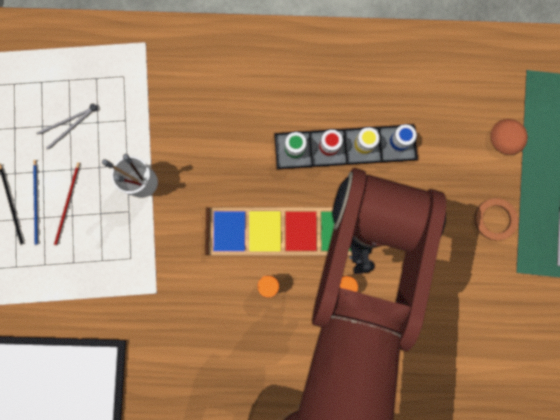

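Both views show all four jars upright and centred in their compartments. From left to right they are green, red, yellow, blue (top view x = 295, 332, 369, 406). The pot (134,177) and both orange jars haven't moved, and the arm is clear of everything.

```bash
python3 -c "
from plant import manip
print(manip.job_done())"
```

```text
the job is handed in; nothing more can be done
None
```

All four jars are in the grey tray in reverse order: left to right green, red, yellow, blue, where the old rack had blue, yellow, red, green. I handed the job in at about 29.4 s on the robot's clock.

The last check in both cameras showed every jar upright and within about 3 mm of its compartment centre. The two views agreed to about 2 mm. The brush pot and the orange look-alikes looked unmoved, though I judged that by eye. The gripper was open and clear, with about 1 N on the sensor, and the highest force reported at the end of any move call was about 5 N. No checks failed.

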